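# Reset the dosing pump for the next run

## Task

Set the dosing pump up for its next run. First swing the lever on its top until its red needle points at the red set-marker on the scale (within half a scale division; leave the marker itself where it is) and let go. Then take the red-handled screwdriver from the steel tray, push its blade into the hole in the pump's front until the recessed yellow zero button is fully in, and lay the screwdriver back in the tray, keeping fingers off the button and the things around undisturbed.

Things in the scene. Friction and masses are not known exactly. Their poses are not given: they have to be found in the camera images.
- dosing_pump: bench dosing pump, light grey box 190 (x) x 200 (y) x 104 mm high with an aluminium top deck, a dark front panel and a steel pump head that stands 52 mm out of its left side (+y). Fixed to the counter. Origin: centre of its underside; x points from its front to its back, y to its left, z up. The front face is at x = -109 mm, the deck top at z = 104 mm.
- lever_pivot (a point): vertical axis of the lever and of the set-marker, at the height of the deck top; axes as the pump's
- stroke_lever (a joint): angle of the pump's lever about the vertical axis through lever_pivot (rad): 0 = it points to the pump's front (pump -x), positive = counter-clockwise seen from above, its end going to the pump's right (-y). Range -0.85 to 0.85. Friction about 0.12 N m; it stays where it is left. Steel arm 14 mm wide, its top 19 mm above the deck, a red needle at its end.
- lever_grip (a point): middle of the lever's grip, a black upright cylinder of 20 mm diameter and 40 mm height (its top 62 mm, its lower end 22 mm above the deck), 80 mm from the axis. Moves with the lever; the x axis runs from the end of the lever to its axis.
- lever_pointer (a point): end of the lever's red needle, 100 mm from the axis, 3 mm above the deck; axes as lever_grip
- set_marker (a joint): angle of the red set-marker on the same axis, in the same sense and with the same zero as stroke_lever (rad): the lever is set when both angles are equal. The marker is an 18 mm wide red rider, 12 mm high, on a rail 115 mm from the axis, stiff; it must not be moved. White scale beside it, a division every 0.1 rad.
- set_marker_tip (a point): the set-marker's tip, 103 mm from the axis, 3 mm above the deck; the x axis runs from the tip to the axis
- button_hole (a point): centre of the mouth of the round 17 mm hole in the pump's front face, 58 mm right of the middle, 50 mm above the counter; the hole runs along the pump's x axis. The front of the yellow button (13 mm diameter) lies 6 mm inside.
- zero_button (a joint): how far the zero button is pressed in (m): 0 at rest, 0.005 at its stop; spring of 1.5 N at first, 4.5 N at the stop; comes back by itself. Counts as fully in above 0.004.
- screwdriver: red-handled flat screwdriver, 162 mm long: six-sided handle 78 mm long and about 20 mm across, steel blade 4.4 mm thick and 80 mm long. Lies in the tray, blade away from the robot. Its length runs along its y axis, the blade end at -y; its axis lies at z = 12 mm of its own frame, 12 mm above the counter when it lies in the tray.
- screwdriver_tip (a point): end of the blade, on the tool's axis (y = -77.5 mm); axes as the screwdriver's
- screwdriver_grip (a point): place to grip: on the handle, 19 mm behind its front end, near enough to the centre of mass, on the tool's axis (y = +22 mm); axes as the screwdriver's
- screwdriver_butt (a point): handle end, on the tool's axis (y = +81 mm)
- steel_tray: shallow steel tray, 110 (x) x 210 (y) x 19 mm high, open on top, floor 2 mm thick, inside 96 x 196 mm. Fixed. Origin: centre of its underside; y along its length, the screwdriver lies along its middle, blade to -y.
- beaker: loose glass beaker, 54 mm diameter, 70 mm high, between the pump and the large fixed centrifuge; leave alone. Origin: centre of its underside. (The centrifuge, 346 mm high, fills the left end of the counter: world x 0.36 to 0.82, y above 0.48 m. It stands beside the arm's start; keep clear of it.)
- sample_cup_1: loose specimen cup with red lid, 58 mm diameter, 70 mm high, right of the pump; leave alone. Origin: centre of its underside
- sample_cup_3: loose specimen cup with green lid, 58 mm diameter, 70 mm high, right of the tray; leave alone. Origin: centre of its underside
Mind the look-alikes: they are no part of the job. Leave any black look-alike of the screwdriver alone.

How it is judged:
By the outcome, as a careful person would: the job done as asked, in the order asked, and still so for the second after the job is handed in, with the robot touching nothing.
It also fails if it takes over 72 s, if anything falls off the work surface, if the arm or the gripper's body presses on something with over 40 N, if the wrist force passes 120 N, or if a joint passes its speed limit or range.

## Robot

A 6-joint arm with a two-finger parallel gripper is mounted at the origin on a cart in front of the work surface, level with it; the furniture and walls round the work are solid. World frame = base frame: x ahead of the robot, y to its left, z up, the work surface at z = 0. Lengths are in m, angles in degrees, forces in N, time in s.
With the tool pointing down it reaches from about 0.4 to 0.825 m from the base axis. Payload 7 kg.
Tool frame: the origin (TCP) lies midway between the tips of the shut fingers; the grasp point (between the pads) lies 19 mm behind it; z points along the fingers, y is the line along which they close (so a half turn about z gives the same grasp; the last joint's range is limited). The gripper opens to 88 mm and grips with 3 to 60 N. Pads are 19 mm wide; open, the fingers measure 130 mm over their backs; the gripper's body (78 mm by 193 mm) begins 47 mm behind the grasp point.
Start: joints at [88.757, 20.546, 0.682, 0, -70.136, -16.507], TCP at [0.206, 0.643, 0.227] pointing down, gripper open.
Joint ranges: [-176.03, 176.03], [-82.01, 121.73], [-58.28, 71.71], [-173.87, 95.51], [-174.79, -0.11], [-173.66, 173.66]. Speed limits (degrees/s): [136.94, 136.94, 172.46, 180, 180, 180].

## Interface

Orientations are given as [roll, pitch, yaw] about the fixed x, y, z axes, in that order (R = Rz(yaw) Ry(pitch) Rx(roll)).
In Python, from plant import ctrl gives the robot as it stands. The module is installed in compiled form; this text tells all that it offers.
- The arm moves only by the tool play_rows, never from a script. Its argument "commands" is a list that holds one entry, the list of rows, each a list of 7 numbers: the turn, a rotation vector about the tool's x, y, z in rad, then the shift along the tool's x, y, z in cm, then the finger opening in cm, from 0 to 8.76. In form: [[[ax, ay, az, x, y, z, grip], ...]]. A call has 1 to 8 rows; each row is the pose to reach, as a shift and turn from the pose commanded when the call began, along the tool's axes at that moment; what a row does not reach only later rows make up. A row lasts 1/12 s, in which the tool goes at most 41.7 mm and 7.16 degrees, less where a joint would pass 70% of its speed; a pose out of reach is approached as far as the arm can. A call with a gripper value outside its range is refused whole. The fingers move at their own pace and stop on an object; the grip force is fixed at half the most. Time passes only in rows, so rows that repeat a pose let the fingers close. It gives the time, the measured TCP pose, the force, the opening and the grip force at its end, in the units of the state.
- ctrl.get_obs(): the state, without advancing time (a new reading comes with each control period).
- ctrl.snapshot(name): name is "scene" or "top"; returns a dict with "color" (400x640x3 uint8, red, green, blue), "camera_matrix" (3x3 intrinsics, pixels), "origin" and "rotation" of the camera in the world. Camera axes: x right, y down, z forward; pixel columns grow to the right and rows downward; lengths in m; the calibration is good to about 2 mm. A picture is of the moment at which its call begins. There is no depth.
- ctrl.close_job(): hands the job in; it is judged then, once.
Trained networks look in a picture, given as the dict that the camera call returned (one of the last four; its "shot" number tells which), for a name from the list of things; names that differ only in an ending like _2 or _b are one class to them, and where a whole thing is asked for, a point or a joint stands for the part that bears it (a point fixed in the world has none). Each returns a list of dicts, best first, with "conf" (0 to 1); they miss things now and then, are a little off and sometimes report something else, mostly with a low value. They report only what shows in the picture. A call takes as long as a camera call. They do not tell look-alikes from the thing itself.
- ctrl.find_in(picture, name): "bbox" ([left, top, width, height] in pixels, round what is visible of it).
The state is a dict: "clock": time; "joint_pos": joint angles; "qvel": joint speeds; "tau": joint torques, N m; "tool_pos": TCP position; "orientation": TCP orientation; "force": force on the tool from outside, world axes, zero at the start; "moment": the same for the moment, N m; "opening": finger opening in m; "gripper_force": force on a finger pad.
Only numpy, scipy, OpenCV 4.12 (cv2) and the standard library are available. Lean on these libraries where they do the work, as an engineer would, in place of code of your own. Each camera call takes 0.05 s, during which the arm holds its last target. There are 200 camera calls.

## Working session

There is one attempt and no reset: what is moved stays moved. The work goes in short steps, Python scripts to look and compute and a tool call to move; the robot and the scene stay as the last step left them, time stands still between calls to the robot, and variables do not carry over. Pictures are saved under pics/ and viewed, at most 10 in all, crops included, and the job is handed in when it is done.

Besides the shell and the picture viewer there is one more tool, called after "Call:" as name(argument=value, ...), one argument or row to a line, values as JSON. play_rows: Moves the arm, as the interface text tells. Its arguments: {"type":"object","properties":{"commands":{"type":"array","items":{"type":"array","items":{"type":"array","items":{"type":"number"}}}}},"required":["commands"]}

```bash
mkdir -p pics; ls; cat > h.py <<'E'
import numpy as np, cv2
from plant import ctrl
from scipy.spatial.transform import Rotation as R
def save(p,n,box=None,s=1):
    c=p["color"][:,:,::-1]
    if box: x,y,w,h=box; c=c[y:y+h,x:x+w]
    c=cv2.resize(c,None,fx=s,fy=s,interpolation=cv2.INTER_CUBIC); cv2.imwrite("pics/"+n,c)
def ray(p,u,v):
    K=p["camera_matrix"]; d=np.array(p["rotation"])@np.linalg.inv(K)@[u,v,1.]
    return np.array(p["origin"]),d
def atz(p,u,v,z):
    o,d=ray(p,u,v); return o+d*(z-o[2])/d[2]
def tri(a,ua,b,ub):
    A=[];B=[]
    for p,u in((a,ua),(b,ub)):
        o,d=ray(p,*u); d/=np.linalg.norm(d); M=np.eye(3)-np.outer(d,d); A.append(M);B.append(M@o)
    return np.linalg.lstsq(np.vstack(A),np.hstack(B),rcond=None)[0]
def proj(p,X):
    q=p["camera_matrix"]@(np.array(p["rotation"]).T@(np.array(X)-p["origin"])); return q[:2]/q[2]
E
python3 - <<'E'
from h import *
np.set_printoptions(precision=4,suppress=True)
print(ctrl.get_obs())
for n in("scene","top"):
    p=ctrl.snapshot(n); save(p,n+"0.png")
    print(n,p["origin"],p["rotation"],p["camera_matrix"])
    for k in["dosing_pump","stroke_lever","lever_grip","set_marker","screwdriver","steel_tray","button_hole","zero_button","beaker","sample_cup_1","lever_pointer","set_marker_tip","screwdriver_tip"]:
        try: print(k,[(np.round(d["bbox"],1).tolist(),round(d["conf"],2)) for d in ctrl.find_in(p,k)])
        except Exception as e: print(k,e)
E
```

```text
pics
{'clock': 0.0, 'joint_pos': array([ 88.7563,  20.5915,   0.6354,  -0.0204, -70.137 , -16.5061]), 'qvel': array([-0.0705, -0.0188,  0.0025,  0.0735,  0.0777,  0.0362]), 'tau': array([ -0.0013, -58.271 ,  29.3048,   6.9974,   0.0068,  -0.0002]), 'tool_pos': array([0.2057, 0.6424, 0.2256]), 'orientation': array([179.9053,  -0.0081, -17.7568]), 'force': array([-0.0537, -0.0677,  0.009 ]), 'moment': array([ 0.0381,  0.0279, -0.012 ]), 'gripper_force': 0.0, 'opening': 0.08773869194008944}
scene [-0.1313 -0.4901  0.8953] [-132.9929    0.1678  -58.9663] [[371.8108   0.     314.8049]
 [  0.     371.8108 201.3452]
 [  0.       0.       1.    ]]
dosing_pump [([266.4, 154.3, 79.1, 66.4], 0.68), ([288.9, 159.6, 29.2, 9.1], 0.5)]
stroke_lever [([292.3, 154.9, 25.5, 17.5], 0.53)]
lever_grip [([288.1, 158.8, 30.0, 12.9], 0.79)]
set_marker []
screwdriver [([357.8, 263.1, 20.7, 24.9], 0.67), ([240.9, 212.3, 23.3, 10.8], 0.45)]
steel_tray [([342.1, 235.9, 60.0, 63.9], 0.96), ([290.0, 157.8, 26.1, 12.3], 0.45)]
button_hole [([269.0, 155.0, 76.5, 66.1], 0.7), ([418.3, 291.2, 27.5, 28.1], 0.5)]
zero_
[... 601 characters left out ...]
3, 31.0], 0.79)]
lever_grip [([266.5, 139.6, 22.8, 32.4], 0.78), ([394.2, 215.0, 6.3, 28.0], 0.54)]
set_marker [([392.8, 209.4, 8.2, 35.4], 0.3)]
screwdriver [([243.9, 217.2, 22.8, 36.0], 0.76), ([391.9, 215.6, 10.0, 28.5], 0.59)]
steel_tray [([373.4, 186.4, 43.5, 66.8], 0.87)]
button_hole [([237.0, 123.4, 93.9, 78.3], 0.57)]
zero_button []
beaker [([187.2, 186.2, 23.6, 20.4], 0.69), ([390.8, 215.9, 7.1, 28.1], 0.16)]
sample_cup_1 [([336.6, 158.0, 24.8, 20.3], 0.85), ([449.6, 231.1, 21.6, 19.3], 0.67)]
lever_pointer [([264.4, 138.7, 24.7, 38.3], 0.77)]
set_marker_tip []
screwdriver_tip [([391.4, 213.9, 5.2, 32.1], 0.76), ([235.6, 122.7, 94.0, 82.1], 0.64), ([252.0, 215.8, 19.6, 24.9], 0.54)]
```

```bash
sed -i 's/np.array(p\["rotation"\])/rot(p)/; s/np.array(p\["rotation"\])/rot(p)/' h.py; cat >> h.py <<'E'
def rot(p): return R.from_euler("xyz",p["rotation"],degrees=True).as_matrix()
E
python3 - <<'E'
from h import *
p=ctrl.snapshot("scene"); save(p,"s1.png",(200,140,260,190),3)
np.save("s.npy",p,allow_pickle=True)
p=ctrl.snapshot("top"); save(p,"t1.png",(170,110,310,160),2.58)
np.save("t.npy",p,allow_pickle=True)
E
```

```text
(no output)
```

View pics/s1.png

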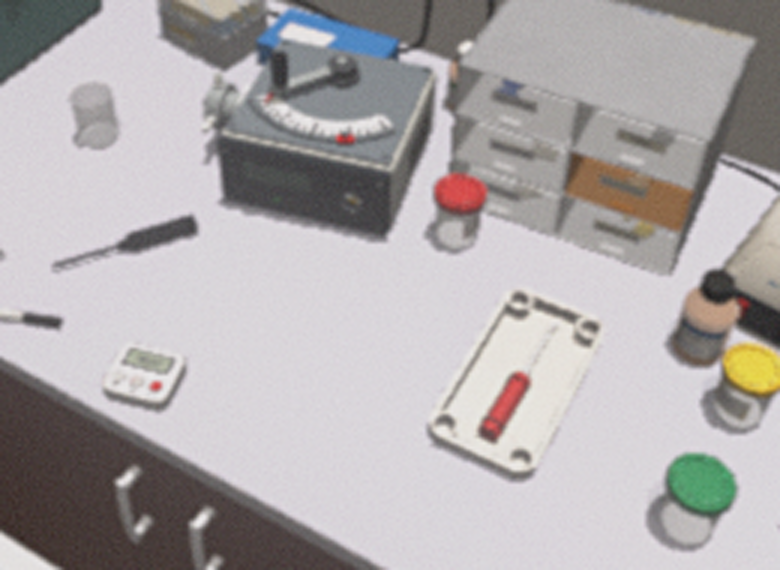

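View pics/t1.png

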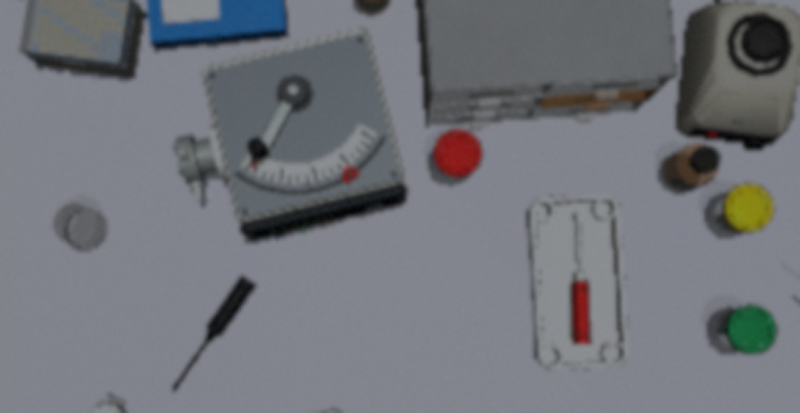

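```bash
python3 - <<'E'
from h import *
for n,b in(("top",(238,115,95,75)),("scene",(265,152,85,70))):
    ps=[ctrl.snapshot(n) for _ in range(5)]
    p=ps[-1]; p["color"]=np.clip(np.mean([q["color"] for q in ps],0)*1.25,0,255).astype(np.uint8)
    np.save(n+".npy",p,allow_pickle=True); save(p,n+"z.png",b,8)
    c=p["color"].astype(int); m=((c[:,:,0]-np.maximum(c[:,:,1],c[:,:,2]))>45).astype(np.uint8)
    k,l,s,ce=cv2.connectedComponentsWithStats(m)
    w=(c[:,:,0]-np.maximum(c[:,:,1],c[:,:,2])).clip(0)
    for i in range(1,k):
        if s[i,4]>1:
            yy,xx=np.where(l==i); ww=w[yy,xx]
            print(n,s[i],(xx@ww/ww.sum()).round(2),(yy@ww/ww.sum()).round(2))
E
```

```text
top [338 160  19  19 268] 346.9 169.03
top [444 161   4   2   6] 445.56 161.68
top [303 175   6   6  24] 305.09 177.0
top [392 219   6  24 138] 394.78 230.53
top [300 283   3   3   9] 300.96 283.92
scene [328   4  62  20 569] 359.17 13.21
scene [289 171   2   3   4] 289.46 172.0
scene [312 185   6   3  17] 314.6 185.89
scene [395 193  15   8  32] 401.39 195.91
scene [345 197  18  14 191] 353.17 203.59
scene [394 197   2   3   3] 394.66 197.99
scene [402 201  28  15 153] 417.56 207.52
scene [392 203   1   2   2] 392.0 203.5
scene [394 203   1   2   2] 394.0 203.5
scene [397 202   2   1   2] 397.5 202.0
scene [402 203   2   2   3] 402.34 203.67
scene [446 239   4   5  12] 447.26 240.72
scene [361 264  16  22 150] 368.39 273.83
scene [250 267   4   3  11] 251.59 268.15
scene [520 305   4   3   7] 521.7 306.0
```

View pics/topz.png

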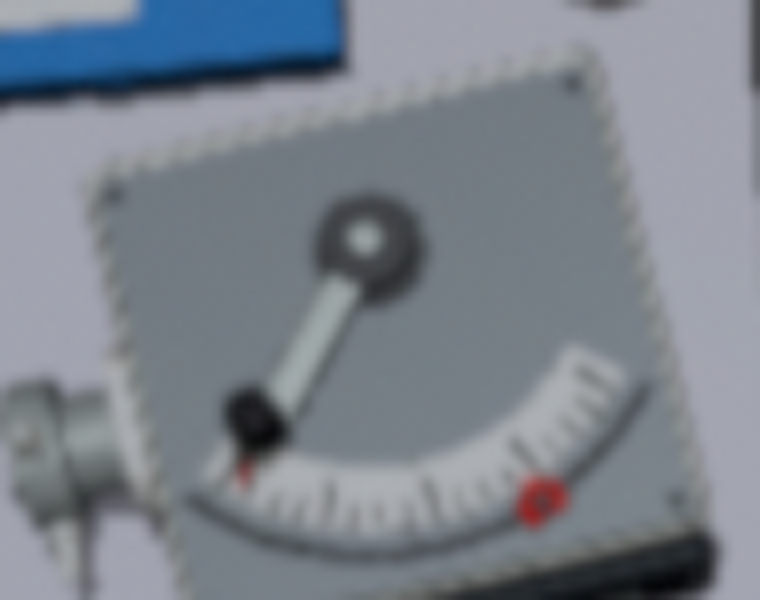

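View pics/scenez.png

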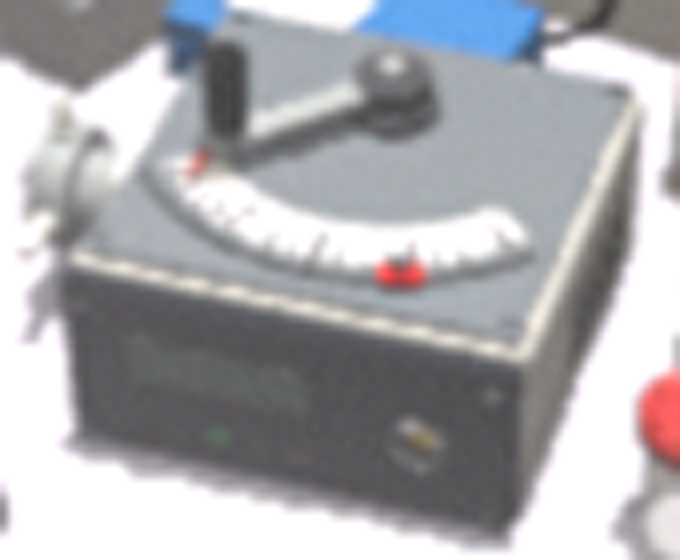

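```bash
cat > fit.py <<'E'
from h import *
from scipy.optimize import least_squares
np.set_printoptions(precision=4,suppress=True)
T=np.load("top.npy",allow_pickle=True).item(); S=np.load("scene.npy",allow_pickle=True).item()
f=lambda ox,oy:lambda X,Y:np.array([(X+.5)/8-.5+ox,(Y+.5)/8-.5+oy])
t=f(238,115); s=f(265,152)
print("hub",tri(T,t(367,240),S,s(394,65)),"marker",tri(T,(305.09,177.),S,(314.6,185.89)))
print("br corner",tri(T,t(590,45),S,s(638,95)),"fr",tri(T,t(712,515),S,s(522,357)))
print("grip top", tri(T,t(245,405),S,s(226,50)))
print("needle", tri(T,t(246,475),S,(289.46,172.0)))
obs=[(T,t(590,45),(.095,-.1,.104)),(T,t(88,180),(.095,.1,.104)),(T,t(712,515),(-.095,-.1,.104)),
(S,s(68,255),(-.109,.1,.104)),(S,s(522,357),(-.109,-.1,.104)),(S,s(638,95),(.095,-.1,.104)),(S,s(510,545),(-.109,-.1,0)),(S,s(80,445),(-.109,.1,0)),(S,s(416,441),(-.109,-.058,.05))]
def W(q,X): c,s_=np.cos(q[2]),np.sin(q[2]); return np.array([q[0]+c*X[0]-s_*X[1],q[1]+s_*X[0]+c*X[1],X[2]])
r=lambda q:np.hstack([proj(p,W(q,X))-u for p,u,X in obs])
o=least_squares(r,[.65,.1,.2],loss="soft_l1"); q=o.x; print(q,np.degrees(q[2])); print(r(q).reshape(-1,2))
def inv(P): return np.append(R.from_euler("z",-q[2]).as_matrix()@(np.array(P)-[q[0],q[1],0]),[])
for n,X,z in(("hubT",t(367,240),.135),("arcL",t(190,490),.106),("arcR",t(650,380),.106),("arcM",t(365,555),.106),("needle",t(246,475),.107),("griptop",t(245,405),.166),("marker",(305.09,177.),.112)):
    print(n,inv(atz(T,*X,z)))
for n,X,z in(("hubS",s(394,65),.135),("arcL",s(155,165),.106),("arcR",s(532,250),.106),("needle",(289.46,172.0),.107),("griptop",s(226,50),.166),("marker",(314.6,185.89),.112)):
    print(n,inv(atz(S,*X,z)))
E
python3 fit.py
```

```text
hub [0.7484 0.0453 0.1305] marker [ 0.6548 -0.0149  0.1078]
br corner [ 0.8289 -0.0349  0.0936] fr [ 0.6486 -0.0771  0.0966]
grip top [0.6824 0.0861 0.1648]
needle [0.6657 0.0917 0.1144]
[0.7181 0.0395 0.2208] 12.653511377023971
[[ 0.0179 -1.759 ]
 [-2.2934 -3.017 ]
 [-0.0468  0.5513]
 [-1.8194  1.3442]
 [-0.1284  1.4414]
 [ 1.967  -2.7928]
 [ 0.6143  0.8934]
 [-0.8373  0.4251]
 [ 0.4487  0.3989]]
hubT [ 0.03   -0.0015  0.135 ]
arcL [-0.0388  0.0845  0.106 ]
arcR [-0.0393 -0.0902  0.106 ]
arcM [-0.0777  0.0273  0.106 ]
needle [-0.0384  0.0631  0.107 ]
griptop [-0.0247  0.0529  0.166 ]
marker [-0.0739 -0.0402  0.112 ]
hubS [ 0.025  -0.0025  0.135 ]
arcL [-0.0368  0.084   0.106 ]
arcR [-0.0405 -0.0841  0.106 ]
needle [-0.0312  0.0661  0.107 ]
griptop [-0.0263  0.053   0.166 ]
marker [-0.0788 -0.0398  0.112 ]
```

```bash
cat >> fit.py <<'E'
print("---- joint fit")
# q: x,y,yaw, xb, pvx,pvy, hubz, lever, marker, arcend, xfT, needle? 
def model(q):
    x,y,w,xb,pvx,pvy,hz,L,M,A,xf=q
    P=lambda a,r,z:(pvx-r*np.cos(a),pvy-r*np.sin(a),z)
    return [(T,t(590,45),(xb,-.1,.104)),(T,t(88,180),(xb,.1,.104)),(T,t(712,515),(xf,-.1,.104)),
(S,s(68,255),(-.109,.1,.104)),(S,s(522,357),(-.109,-.1,.104)),(S,s(638,95),(xb,-.1,.104)),(S,s(510,545),(-.109,-.1,0)),(S,s(80,445),(-.109,.1,0)),(S,s(416,441),(-.109,-.058,.05)),
(T,t(367,240),(pvx,pvy,hz)),(S,s(394,65),(pvx,pvy,hz)),
(T,t(190,490),P(-A,.115,.106)),(T,t(650,380),P(A,.115,.106)),(S,s(155,165),P(-A,.115,.106)),(S,s(532,250),P(A,.115,.106)),
(T,t(245,405),P(L,.08,.166)),(S,s(226,45),P(L,.08,.166)),
(T,t(246,475),P(L,.096,.107)),(S,(289.46,172.0),P(L,.096,.107)),
(T,(305.09,177.),P(M,.114,.111)),(S,(314.6,185.89),P(M,.114,.111))]
r=lambda q:np.hstack([proj(p,W(q,X))-u for p,u,X in model(q)])
o=least_squares(r,[.72,.04,.22,.09,.03,0,.135,-.8,.4,.9,-.095],loss="soft_l1"); q=o.x
print(q,np.degrees(q[2])); print(r(q).reshape(-1,2).round(1).tolist())
J=np.linalg.inv(o.jac.T@o.jac); print("sd",np.sqrt(np.diag(J)))
print("pivot",W(q,(q[4],q[5],.104)),"hole",W(q,(-.109,-.058,.05)))
for a in(q[7],q[8]): print("grip@",a,W(q,(q[4]-.08*np.cos(a),q[5]-.08*np.sin(a),.15)))
c=(T["color"].astype(int)[:,:,0]-T["color"][:,:,1:].max(2)>45); 
yy,xx=np.where(c[215:248,385:402]); P=np.array([atz(T,u+385,v+215,.012)[:2] for u,v in zip(xx,yy)])
print("sd centre",P.mean(0),P.min(0),P.max(0)); m,_,vt=np.linalg.svd(P-P.mean(0),full_matrices=False); print("dir",vt[0])
c=(S["color"].astype(int)[:,:,0]-S["color"][:,:,1:].max(2)>45)
yy,xx=np.where(c[260:290,355:380]); P=np.array([atz(S,u+355,v+260,.014)[:2] for u,v in zip(xx,yy)])
print("sd centre S",P.mean(0),P.min(0),P.max(0)); m,_,vt=np.linalg.svd(P-P.mean(0),full_matrices=False); print("dir",vt[0])
print("tri",tri(T,(394.78,230.53),S,(368.39,273.83)))
E
python3 fit.py | sed -n '/----/,$p'
python3 - <<'E'
from h import *
for n,b,k in(("top",(370,182,52,75),8),("scene",(340,232,66,72),8)):
    save(np.load(n+".npy",allow_pickle=True).item(),n+"tray.png",b,k)
a=cv2.imread("pics/toptray.png");b=cv2.imread("pics/scenetray.png")
H=600;a=a[:H];b=b[:H];a=np.vstack([a,np.zeros((H-len(a),a.shape[1],3),np.uint8)]);b=np.vstack([b,np.zeros((H-len(b),b.shape[1],3),np.uint8)])
c=np.hstack([a,b]);print(c.shape);cv2.imwrite("pics/tray.png",cv2.resize(c,(800,int(600*800/c.shape[1]))))
E
```

```text
---- joint fit
[ 0.7225  0.0407  0.2197  0.0813  0.0294 -0.0018  0.1277 -0.7478  0.3379
  0.8674 -0.0979] 12.589274843525061
[[0.7, 1.2], [-1.7, -0.1], [-0.3, 0.1], [-1.4, 0.4], [0.2, 0.5], [1.2, -1.3], [0.9, -0.0], [-0.4, -0.5], [0.8, -0.5], [-0.1, -0.7], [0.6, 0.2], [-0.4, 0.7], [-0.2, 0.5], [-1.0, 0.5], [1.5, 0.3], [-0.0, -0.0], [0.2, 0.4], [-0.4, -0.6], [0.1, 1.0], [-0.3, 0.0], [0.3, -0.8]]
sd [0.0024 0.0017 0.0111 0.0037 0.0029 0.0021 0.0045 0.0297 0.0247 0.0214
 0.0039]
pivot [0.7515 0.0454 0.104 ] hole [ 0.6287 -0.0396  0.05  ]
grip@ -0.7477602442529399 [0.6824 0.0857 0.15  ]
grip@ 0.3378894723940363 [0.6837 0.003  0.15  ]
sd centre [ 0.495 -0.291] [ 0.4585 -0.2998] [ 0.5308 -0.2821]
dir [-0.9998  0.0196]
sd centre S [ 0.4944 -0.2905] [ 0.4553 -0.3003] [ 0.5351 -0.2806]
dir [-1.     -0.0075]
tri [ 0.4942 -0.2908  0.015 ]
(600, 944, 3)
```

View pics/tray.png

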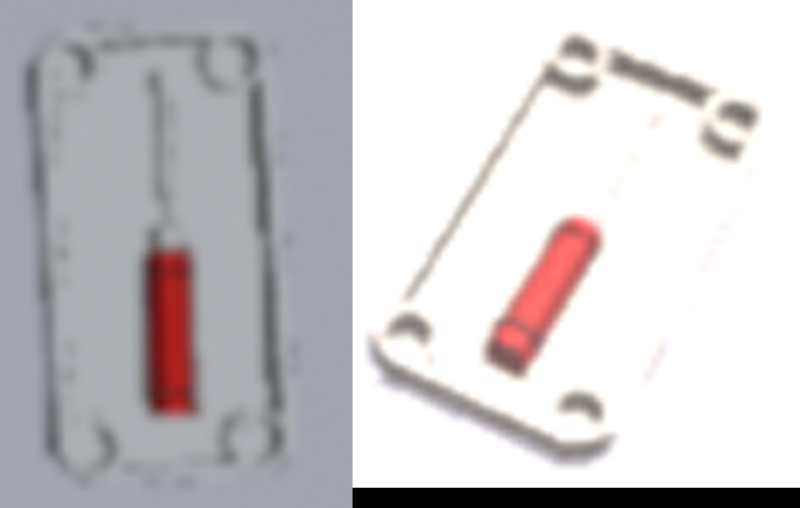

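```bash
cat > nxt.py <<'E'
# usage: nxt.py grip_cm x,y,z,yaw,nrows ...   (roll 180, pitch 0); prints rows; updates commanded pose
import sys,json,os
from h import *
c=json.load(open("cmd.json")) if os.path.exists("cmd.json") else [.206,.643,.227,-17.75]
dn=lambda yaw:R.from_euler("xyz",[180,0,yaw],degrees=True)
R0=dn(c[3]); out=[]
for a in sys.argv[2:]:
    x,y,z,w,n=map(float,a.split(","))
    d=(R0.inv().apply(np.array([x,y,z])-c[:3])*100).round(2); az=round(-np.radians(w-c[3]),3)
    out.append((int(n),[0,0,az,*d.tolist(),float(sys.argv[1])]))
    last=[*(R0.apply(d/100)+c[:3]).tolist(),c[3]-np.degrees(az)]
json.dump(last,open("cmd.json","w")); print(out,np.round(last,4))
E
python3 - <<'E'
from h import *
np.set_printoptions(precision=4,suppress=True)
T=np.load("top.npy",allow_pickle=True).item(); S=np.load("scene.npy",allow_pickle=True).item()
a=lambda x,y:(170+x/2.58,110+y/2.58); b=lambda x,y:(200+x/3,140+y/3)
print("drawer corner",tri(T,a(427,118),S,b(462,75)),"bottom",atz(S,*b(450,165),0))
print("drawer right front top",tri(T,a(672,80),S,b(705,128)))
print("cup1",tri(T,a(457,153),S,b(460,192)))
print("tray",[atz(T,370+x*1.18/8,182+y*1.18/8,.019) for x,y in((35,40),(255,35),(290,455),(60,470))])
for z in(.008,.012,.016):
  t=atz(T,392.1,191.9,z);bu=atz(T,395.1,242.3,z); print("tip",t,"butt",bu,np.linalg.norm(t-bu),np.degrees(np.arctan2(*(t-bu)[1::-1])))
E
python3 nxt.py 8.7 .2,.4,.24,-17.75,8
python3 nxt.py 8.7 .32,.25,.24,-30,5 .45,.15,.24,-30,3
```

```text
drawer corner [ 0.7051 -0.1125  0.1967] bottom [ 0.7838 -0.0842 -0.    ]
drawer right front top [ 0.7323 -0.3626  0.2149]
cup1 [ 0.6828 -0.1433  0.0661]
tray [array([ 0.6296, -0.2334,  0.019 ]), array([ 0.6299, -0.3357,  0.019 ]), array([ 0.4356, -0.3443,  0.019 ]), array([ 0.4308, -0.2386,  0.019 ])]
tip [ 0.617  -0.2883  0.008 ] butt [ 0.4576 -0.2921  0.008 ] 0.15945959995330775 1.3649032459514425
tip [ 0.6166 -0.2876  0.012 ] butt [ 0.4577 -0.2914  0.012 ] 0.15897609694275638 1.36490324595142
tip [ 0.6162 -0.2869  0.016 ] butt [ 0.4577 -0.2906  0.016 ] 0.15849259393220497 1.364903245951438
[(8, [0, 0, np.float64(-0.0), 6.84, 23.33, -1.3, 8.7])] [  0.2    0.4    0.24 -17.75]
[(5, [0, 0, np.float64(0.214), 16.0, 10.62, 0.0, 8.7]), (3, [0, 0, np.float64(0.214), 31.43, 16.18, 0.0, 8.7])] [  0.45     0.15     0.24   -30.0113]
```

Call:
play_rows(
  commands=[
    [[0,0,0,6.84,23.33,-1.3,8.7],[0,0,0,6.84,23.33,-1.3,8.7],[0,0,0,6.84,23.33,-1.3,8.7],[0,0,0,6.84,23.33,-1.3,8.7],[0,0,0,6.84,23.33,-1.3,8.7],[0,0,0,6.84,23.33,-1.3,8.7],[0,0,0,6.84,23.33,-1.3,8.7],[0,0,0,6.84,23.33,-1.3,8.7]],
  ],
)

```text
clock: 2.67
tool_pos: [0.1999, 0.3986, 0.2408]
orientation: [-179.8, 0.1, -17.8]
force: [1.5, 0.7, 0.9]
opening: 0.087
gripper_force: 0.0
```

```bash
echo '[0.2,0.4,0.24,-17.75]'>cmd.json; python3 nxt.py 8.7 .32,.25,.24,-30,8; python3 nxt.py 8.7 .6,.125,.24,-30,8;
```

```text
[(8, [0, 0, np.float64(0.214), 16.0, 10.63, 0.0, 8.7])] [  0.32     0.25     0.24   -30.0113]
[(8, [0, 0, np.float64(-0.0), 30.5, -3.18, -0.0, 8.7])] [  0.6      0.125    0.24   -30.0113]
```

Call:
play_rows(
  commands=[
    [[0,0,0.214,16.0,10.63,0,8.7],[0,0,0.214,16.0,10.63,0,8.7],[0,0,0.214,16.0,10.63,0,8.7],[0,0,0.214,16.0,10.63,0,8.7],[0,0,0.214,16.0,10.63,0,8.7],[0,0,0.214,16.0,10.63,0,8.7],[0,0,0.214,16.0,10.63,0,8.7]],
  ],
)

```text
clock: 3.25
tool_pos: [0.3208, 0.2495, 0.2396]
orientation: [-180.0, -0.0, -30.2]
force: [-0.7, 0.6, 0.7]
opening: 0.0871
gripper_force: 0.0
```

Call:
play_rows(
  commands=[
    [[0,0,0,30.5,-3.18,0,8.7],[0,0,0,30.5,-3.18,0,8.7],[0,0,0,30.5,-3.18,0,8.7],[0,0,0,30.5,-3.18,0,8.7],[0,0,0,30.5,-3.18,0,8.7],[0,0,0,30.5,-3.18,0,8.7],[0,0,0,30.5,-3.18,0,8.7],[0,0,0,30.5,-3.18,0,8.7]],
  ],
)

```text
clock: 3.92
tool_pos: [0.604, 0.1242, 0.2378]
orientation: [179.9, -0.0, -30.0]
force: [-0.5, 0.2, 0.7]
opening: 0.0874
gripper_force: 0.0
```

```bash
python3 nxt.py 6.0 .682,.086,.24,-30,3 .682,.086,.131,-30,5
```

```text
[(3, [0, 0, np.float64(-0.0), 9.05, -0.73, -0.0, 6.0]), (5, [0, 0, np.float64(-0.0), 9.05, -0.73, 10.9, 6.0])] [  0.682    0.086    0.131  -30.0113]
```

Call:
play_rows(
  commands=[
    [[0,0,0,9.05,-0.73,0,6.0],[0,0,0,9.05,-0.73,0,6.0],[0,0,0,9.05,-0.73,0,6.0],[0,0,0,9.05,-0.73,2,6.0],[0,0,0,9.05,-0.73,5,6.0],[0,0,0,9.05,-0.73,8,6.0],[0,0,0,9.05,-0.73,10.9,6.0],[0,0,0,9.05,-0.73,10.9,6.0]],
  ],
)

```text
clock: 4.58
tool_pos: [0.6783, 0.0866, 0.1229]
orientation: [179.6, 0.5, -30.0]
force: [-1.4, -0.8, -1.3]
opening: 0.0598
gripper_force: 0.0
```

Call:
play_rows(
  commands=[
    [[0,0,0,0,0,0,1.0],[0,0,0,0,0,0,1.0],[0,0,0,0,0,0,1.0],[0,0,0,0,0,0,1.0],[0,0,0,0,0,0,1.0],[0,0,0,0,0,0,1.0]],
  ],
)

```text
clock: 5.08
tool_pos: [0.6822, 0.086, 0.1318]
orientation: [-179.9, -0.1, -30.0]
force: [0.4, -0.1, 0.1]
opening: 0.0256
gripper_force: 0.0
```

```bash
python3 - <<'E'
from h import *
o=ctrl.get_obs();print(o["tool_pos"],o["orientation"],o["force"],o["opening"],o["gripper_force"])
p=ctrl.snapshot("scene"); save(p,"g.png",(255,120,100,75),8)
E
```

```text
[0.68224105 0.08598196 0.13180463] [-1.79917231e+02 -6.48807625e-02 -3.00142388e+01] [ 0.44370626 -0.12833718  0.14166277] 0.025617682676837176 0.0
```

View pics/g.png

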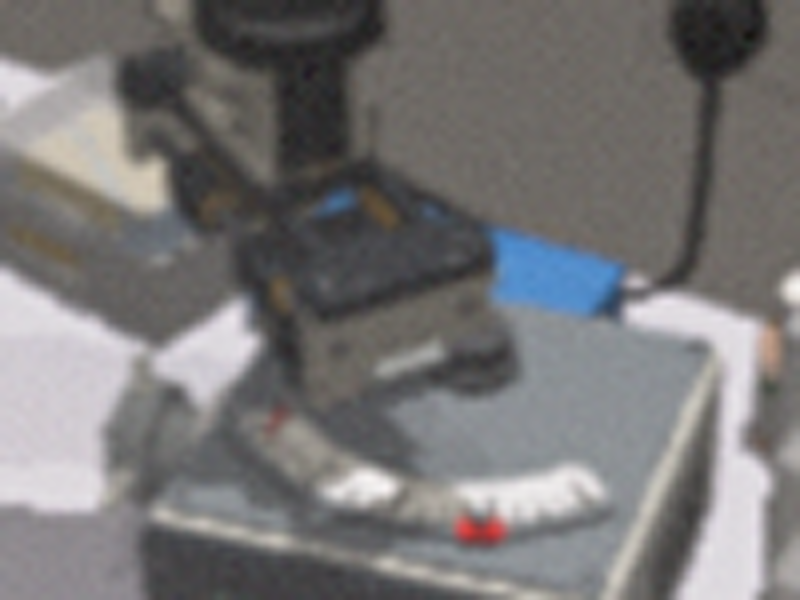

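Call:
play_rows(
  commands=[
    [[0,0,0,0,0,0,1.0],[0,0,0,0,0,0,1.0],[0,0,0,0,0,0,1.0],[0,0,0,0,0,0,1.0]],
  ],
)

```text
clock: 5.47
tool_pos: [0.6819, 0.0858, 0.1314]
orientation: [-180.0, -0.0, -30.0]
force: [-2.2, -0.6, 6.1]
opening: 0.0196
gripper_force: 30.0
```

```bash
cat > arc.py <<'E'
import subprocess,numpy as np
px,py,w=.7515,.0454,.2197
a=np.linspace(-.748,.338,17)[1:]
for k in (a[:8],a[8:]):
    args=[f"{px-.08*np.cos(b+w):.5f},{py-.08*np.sin(b+w):.5f},.131,{-30+15*(b+.748)/1.086:.2f},1" for b in k]
    print(subprocess.run(["python3","nxt.py","1.0",*args],capture_output=True,text=True).stdout)
E
python3 arc.py
```

```text
[(1, [0, 0, np.float64(-0.017), 0.07, 0.55, 0.0, 1.0]), (1, [0, 0, np.float64(-0.033), 0.12, 1.09, 0.0, 1.0]), (1, [0, 0, np.float64(-0.049), 0.21, 1.62, 0.0, 1.0]), (1, [0, 0, np.float64(-0.066), 0.33, 2.15, 0.0, 1.0]), (1, [0, 0, np.float64(-0.082), 0.49, 2.67, 0.0, 1.0]), (1, [0, 0, np.float64(-0.098), 0.69, 3.18, 0.0, 1.0]), (1, [0, 0, np.float64(-0.115), 0.92, 3.67, 0.0, 1.0]), (1, [0, 0, np.float64(-0.131), 1.18, 4.14, 0.0, 1.0])] [  0.6715   0.0443   0.131  -22.5055]

[(1, [0, 0, np.float64(-0.017), 0.23, 0.5, 0.0, 1.0]), (1, [0, 0, np.float64(-0.033), 0.5, 0.97, 0.0, 1.0]), (1, [0, 0, np.float64(-0.049), 0.79, 1.42, 0.0, 1.0]), (1, [0, 0, np.float64(-0.066), 1.12, 1.86, 0.0, 1.0]), (1, [0, 0, np.float64(-0.082), 1.48, 2.27, 0.0, 1.0]), (1, [0, 0, np.float64(-0.098), 1.86, 2.65, 0.0, 1.0]), (1, [0, 0, np.float64(-0.115), 2.27, 3.01, 0.0, 1.0]), (1, [0, 0, np.float64(-0.131), 2.7, 3.34, 0.0, 1.0])] [ 6.83700e-01  3.10000e-03  1.31000e-01 -1.49998e+01]
```

Call:
play_rows(
  commands=[
    [[0,0,-0.017,0.07,0.55,0,1.0],[0,0,-0.033,0.12,1.09,0,1.0],[0,0,-0.049,0.21,1.62,0,1.0],[0,0,-0.066,0.33,2.15,0,1.0],[0,0,-0.082,0.49,2.67,0,1.0],[0,0,-0.098,0.69,3.18,0,1.0],[0,0,-0.115,0.92,3.67,0,1.0],[0,0,-0.131,1.18,4.14,0,1.0]],
  ],
)

```text
clock: 6.13
tool_pos: [0.6721, 0.0456, 0.1314]
orientation: [-179.8, -0.1, -22.4]
force: [-0.6, 7.6, 4.5]
opening: 0.0196
gripper_force: 30.0
```

Call:
play_rows(
  commands=[
    [[0,0,-0.017,0.23,0.5,0,1.0],[0,0,-0.033,0.5,0.97,0,1.0],[0,0,-0.049,0.79,1.42,0,1.0],[0,0,-0.066,1.12,1.86,0,1.0],[0,0,-0.082,1.48,2.27,0,1.0],[0,0,-0.098,1.86,2.65,0,1.0],[0,0,-0.115,2.27,3.01,0,1.0],[0,0,-0.131,2.7,3.34,0,1.0]],
  ],
)

```text
clock: 6.8
tool_pos: [0.6842, 0.0043, 0.1315]
orientation: [-179.9, -0.1, -14.9]
force: [-2.6, 6.2, 7.1]
opening: 0.0195
gripper_force: 30.0
```

Call:
play_rows(
  commands=[
    [[0,0,0,0,0,0,1.0],[0,0,0,0,0,0,1.0],[0,0,0,0,0,0,1.0]],
  ],
)

```text
clock: 7.05
tool_pos: [0.6846, 0.0036, 0.1316]
orientation: [-179.9, -0.1, -14.9]
force: [-1.1, 2.9, 5.4]
opening: 0.0192
gripper_force: 30.0
```

```bash
python3 - <<'E'
from h import *
o=ctrl.get_obs();print(o["tool_pos"],o["orientation"],o["force"],o["opening"],o["gripper_force"])
p=ctrl.snapshot("scene"); save(p,"g2.png",(265,140,80,60),10)
E
```

```text
[0.68455481 0.00359224 0.13155808] [-1.79921266e+02 -1.27897874e-01 -1.49394973e+01] [-1.12920984  2.92155889  5.43557207] 0.019227343558771075 30.000666081905365
```

View pics/g2.png

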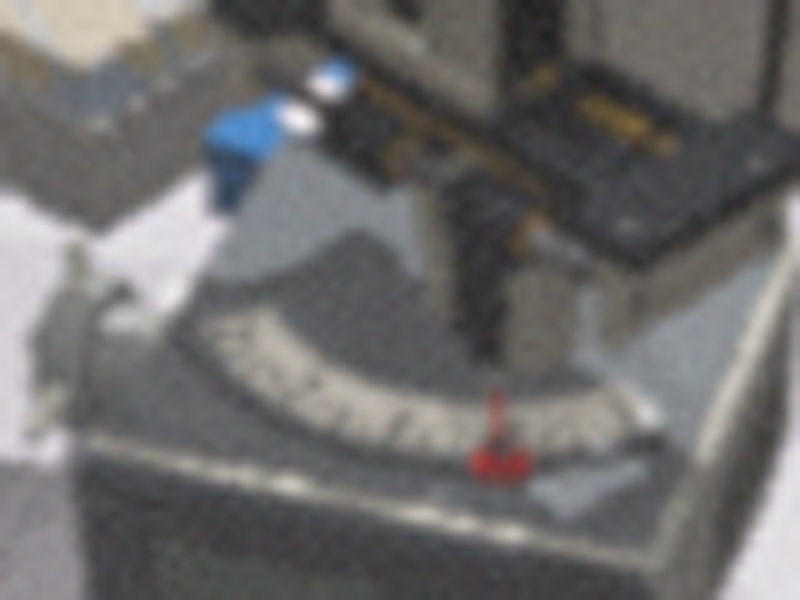

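Call:
play_rows(
  commands=[
    [[0,0,0,0,0,0,6.0],[0,0,0,0,0,0,6.0],[0,0,0,0,0,0,6.0],[0,0,0,0,0,0,6.0],[0,0,0,0,0,-3,6.0],[0,0,0,0,0,-6,6.0],[0,0,0,0,0,-9,6.0],[0,0,0,0,0,-12,6.0]],
  ],
)

```text
clock: 7.77
tool_pos: [0.6832, 0.0026, 0.2516]
orientation: [180.0, 0.0, -15.0]
force: [0.3, -0.4, -1.2]
opening: 0.0593
gripper_force: 0.0
```

```bash
echo '[0.6837,0.0031,0.251,-15]'>cmd.json; python3 nxt.py 6.0 .5,-.15,.251,0,8;python3 nxt.py 6.0 .5,-.29,.2,1.3,8
```

```text
[(8, [0, 0, np.float64(-0.262), -13.78, 19.54, 0.0, 6.0])] [ 0.5    -0.15    0.251   0.0115]
[(8, [0, 0, np.float64(-0.022), -0.01, 14.0, 5.1, 6.0])] [ 0.5   -0.29   0.2    1.272]
```

Call:
play_rows(
  commands=[
    [[0,0,-0.262,-13.78,19.54,0,6.0],[0,0,-0.262,-13.78,19.54,0,6.0],[0,0,-0.262,-13.78,19.54,0,6.0],[0,0,-0.262,-13.78,19.54,0,6.0],[0,0,-0.262,-13.78,19.54,0,6.0],[0,0,-0.262,-13.78,19.54,0,6.0],[0,0,-0.262,-13.78,19.54,0,6.0],[0,0,-0.262,-13.78,19.54,0,6.0]],
  ],
)

```text
clock: 8.43
tool_pos: [0.4988, -0.1513, 0.2512]
orientation: [-180.0, -0.1, -0.1]
force: [0.5, -0.2, 0.1]
opening: 0.0599
gripper_force: 0.0
```

```bash
cat > chk.py <<'E'
from h import *
exec(open("fit.py").read().split('print("hub"')[0].split("T=")[0])
px,py,w=.7515,.0454,.2197
for n,b in(("top",(280,150,50,45)),("scene",(280,160,60,40))):
    ps=[ctrl.snapshot(n) for _ in range(4)]; p=ps[-1]; p["color"]=np.mean([q["color"] for q in ps],0).astype(np.uint8)
    np.save(n+"2.npy",p,allow_pickle=True)
    c=p["color"].astype(int); w_=(c[:,:,0]-c[:,:,1:].max(2))
    m=w_>25; x,y,ww,h=b; yy,xx=np.where(m[y:y+h,x:x+ww]); 
    for u,v in zip(xx+x,yy+y):
        P=atz(p,u,v,.109)-[px,py,0]; r=np.hypot(*P[:2]); a=np.arctan2(-P[1],-P[0])-w
        if .08<r<.13: print(n,u,v,w_[v,u],round(r,3),round(a,3))
    save(p,n+"2.png",b,8)
a=cv2.imread("pics/top2.png");b=cv2.imread("pics/scene2.png");h=max(len(a),len(b))
f=lambda i:np.vstack([i,np.zeros((h-len(i),i.shape[1],3),np.uint8)])
c=np.hstack([f(a),f(b)]);cv2.imwrite("pics/chk.png",cv2.resize(c,(800,h*800//c.shape[1])))
E
python3 chk.py
```

```text
top 301 171 36 0.093 0.345
top 301 172 34 0.095 0.328
top 302 172 38 0.097 0.353
top 302 173 35 0.099 0.337
top 303 174 28 0.103 0.345
top 304 174 32 0.105 0.368
top 305 174 27 0.107 0.391
top 303 175 41 0.106 0.329
top 304 175 67 0.107 0.353
top 305 175 69 0.109 0.375
top 306 175 58 0.111 0.397
top 307 175 56 0.113 0.418
top 303 176 49 0.108 0.315
top 304 176 78 0.11 0.338
top 305 176 67 0.111 0.36
top 306 176 68 0.113 0.381
top 307 176 81 0.115 0.402
top 308 176 49 0.117 0.422
top 303 177 63 0.111 0.301
top 304 177 69 0.112 0.323
top 305 177 37 0.114 0.345
top 306 177 48 0.116 0.366
top 307 177 79 0.117 0.387
top 308 177 58 0.119 0.407
top 302 178 28 0.112 0.265
top 303 178 78 0.113 0.287
top 304 178 81 0.115 0.31
top 305 178 45 0.116 0.331
top 306 178 41 0.118 0.352
top 307 178 57 0.12 0.372
top 308 178 38 0.121 0.392
top 303 179 67 0.116 0.275
top 304 179 90 0.117 0.296
top 305 179 65 0.119 0.318
top 306 179 28 0.121 0.338
top 303 180 27 0.119 0.262
top 304 180 54 0.12 0.284
top 305 180 39 0.122 0.305
```

View pics/chk.png

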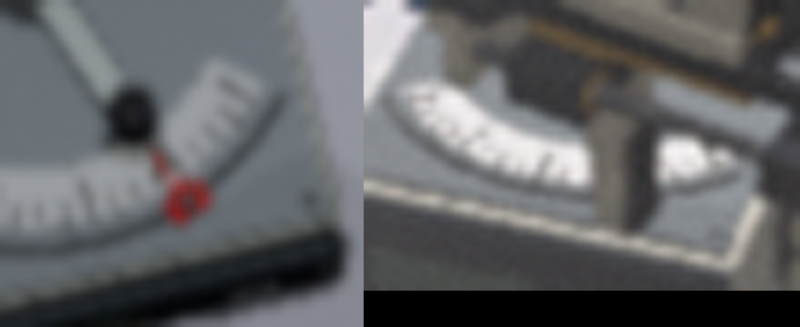

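Call:
play_rows(
  commands=[
    [[0,0,-0.022,0,14.0,5.1,6.0],[0,0,-0.022,0,14.0,5.1,6.0],[0,0,-0.022,0,14.0,5.1,6.0],[0,0,-0.022,0,14.0,5.1,6.0],[0,0,-0.022,0,14.0,5.1,6.0],[0,0,-0.022,0,14.0,5.1,6.0]],
  ],
)

```text
clock: 9.33
tool_pos: [0.4994, -0.2911, 0.1982]
orientation: [-180.0, 0.1, 1.1]
force: [-0.4, 0.2, 0.3]
opening: 0.0598
gripper_force: 0.0
```

```bash
cat > chk2.py <<'E'
from h import *
px,py,w=.7515,.0454,.2197
for n in("top","scene"):
    ps=[ctrl.snapshot(n) for _ in range(8)]; p=ps[-1]; im=np.mean([q["color"].astype(float) for q in ps],0)
    W=(im[:,:,0]-im[:,:,1:].max(2)).astype(np.float32)
    # polar unwrap of redness at given height
    for z,rs in((.107,np.arange(.090,.1005,.001)),(.107,np.arange(.100,.103,.001)),(.110,np.arange(.106,.124,.001))):
        A=np.arange(.1,.6,.004); acc=np.zeros(len(A))
        for i,a in enumerate(A):
            for r in rs:
                u=proj(p,(px-r*np.cos(a+w),py-r*np.sin(a+w),z)); acc[i]+=cv2.getRectSubPix(W,(1,1),(float(u[0]),float(u[1])))[0,0]
        acc/=len(rs); b=(acc-np.percentile(acc,60)).clip(0); b[b<.35*b.max()]=0
        print(n,z,rs[0],"angle",round(float(A@b/b.sum()),3),"peak",A[b.argmax()].round(3),round(b.max(),1))
    if n=="scene": p["color"]=im.clip(0,255).astype(np.uint8); save(p,"scene3.png",(280,160,60,40),12)
E
python3 chk2.py
```

```text
top 0.107 0.09 angle 0.342 peak 0.344 34.8
top 0.107 0.1 angle 0.34 peak 0.336 30.5
top 0.11 0.106 angle 0.346 peak 0.304 55.5
scene 0.107 0.09 angle 0.32 peak 0.308 68.8
scene 0.107 0.1 angle 0.324 peak 0.312 35.5
scene 0.11 0.106 angle 0.33 peak 0.284 70.9
```

View pics/scene3.png

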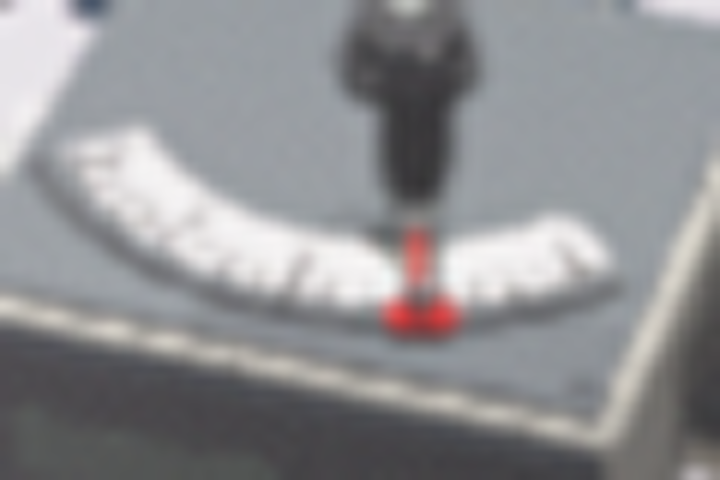

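```bash
python3 nxt.py 4.0 .516,-.29,.06,1.4,8; python3 nxt.py 4.0 .516,-.29,.0055,1.4,8; python3 nxt.py 0.5 .516,-.29,.06,1.4,8
```

```text
[(8, [0, 0, np.float64(-0.002), 1.6, 0.04, 14.0, 4.0])] [ 0.516  -0.29    0.06    1.3866]
[(8, [0, 0, np.float64(-0.0), 0.0, -0.0, 5.45, 4.0])] [ 0.516  -0.29    0.0055  1.3866]
[(8, [0, 0, np.float64(-0.0), 0.0, -0.0, -5.45, 0.5])] [ 0.516  -0.29    0.06    1.3866]
```

Call:
play_rows(
  commands=[
    [[0,0,-0.002,1.6,0,3,4.0],[0,0,-0.002,1.6,0,6,4.0],[0,0,-0.002,1.6,0,9,4.0],[0,0,-0.002,1.6,0,12,4.0],[0,0,-0.002,1.6,0,14,4.0],[0,0,-0.002,1.6,0,14,4.0],[0,0,-0.002,1.6,0,14,4.0]],
  ],
)

```text
clock: 10.72
tool_pos: [0.5153, -0.2899, 0.0589]
orientation: [-180.0, 0.1, 1.4]
force: [-0.6, 0.3, 1.3]
opening: 0.0402
gripper_force: 0.0
```

Call:
play_rows(
  commands=[
    [[0,0,0,0,0,1,4.0],[0,0,0,0,0,2,4.0],[0,0,0,0,0,3,4.0],[0,0,0,0,0,4,4.0],[0,0,0,0,0,4.6,4.0],[0,0,0,0,0,5.1,4.0],[0,0,0,0,0,5.45,4.0],[0,0,0,0,0,5.45,4.0]],
  ],
)

```text
clock: 11.38
tool_pos: [0.5154, -0.2898, 0.0042]
orientation: [-180.0, 0.1, 1.4]
force: [0.4, 0.0, -0.1]
opening: 0.04
gripper_force: 0.0
```

Call:
play_rows(
  commands=[
    [[0,0,0,0,0,0,4.0],[0,0,0,0,0,0,1],[0,0,0,0,0,0,1],[0,0,0,0,0,0,1],[0,0,0,0,0,0,1],[0,0,0,0,0,0,1],[0,0,0,0,0,0,1],[0,0,0,0,0,0,1]],
  ],
)

```text
clock: 12.05
tool_pos: [0.5161, -0.2899, 0.0054]
orientation: [180.0, -0.0, 1.4]
force: [-0.8, 0.5, 4.0]
opening: 0.0206
gripper_force: 30.0
```

Call:
play_rows(
  commands=[
    [[0,0,0,0,0,-1,1],[0,0,0,0,0,-2,1],[0,0,0,0,0,-3.5,1],[0,0,0,0,0,-5.45,1],[0,0,0,0,0,-7.45,1],[0,0,0,0,0,-9.45,1],[0,0,0,0,0,-9.45,1],[0,0,0,0,0,-9.45,1]],
  ],
)

```text
clock: 12.72
tool_pos: [0.5168, -0.2901, 0.1017]
orientation: [180.0, -0.2, 1.4]
force: [-1.0, 0.3, -1.5]
opening: 0.0206
gripper_force: 30.0
```

```bash
echo '[0.516,-0.29,0.1,1.4]'>cmd.json
python3 - <<'E'
import numpy as np
h=np.array([.6287,-.0396]);w=.2197;d=np.array([np.cos(w),np.sin(w)])
for g in(.15,.1035,.0875): print(g,h-d*g)
E
python3 nxt.py 1 .482,-.072,.1,12.6,8 .482,-.072,.044,12.6,4
```

```text
0.15 [ 0.48230557 -0.07229053]
0.1035 [ 0.52768784 -0.06215646]
0.0875 [ 0.54330325 -0.05866947]
[(8, [0, 0, np.float64(-0.195), -2.87, -21.88, -0.0, 1.0]), (4, [0, 0, np.float64(-0.195), -2.87, -21.88, 5.6, 1.0])] [ 0.482  -0.072   0.044  12.5727]
```

Call:
play_rows(
  commands=[
    [[0,0,-0.02,-0.3,-2.5,0,1],[0,0,-0.06,-0.9,-6,0,1],[0,0,-0.1,-1.5,-10,0,1],[0,0,-0.14,-2.1,-14,0,1],[0,0,-0.18,-2.6,-18,0,1],[0,0,-0.195,-2.8,-20.5,0,1],[0,0,-0.195,-2.87,-21.88,0,1],[0,0,-0.195,-2.87,-21.88,0,1]],
  ],
)

```text
clock: 13.38
tool_pos: [0.4812, -0.0695, 0.0994]
orientation: [-180.0, 0.0, 12.7]
force: [-0.6, 0.3, -1.2]
opening: 0.0205
gripper_force: 30.0
```

Call:
play_rows(
  commands=[
    [[0,0,0,0,0,1,1],[0,0,0,0,0,2.2,1],[0,0,0,0,0,3.4,1],[0,0,0,0,0,4.6,1],[0,0,0,0,0,5.3,1],[0,0,0,0,0,5.6,1],[0,0,0,0,0,5.6,1]],
  ],
)

```text
clock: 13.97
tool_pos: [0.4812, -0.0723, 0.0428]
orientation: [180.0, 0.1, 12.5]
force: [0.1, 0.0, -0.9]
opening: 0.0205
gripper_force: 30.0
```

```bash
python3 - <<'E'
from h import *
o=ctrl.get_obs();print(o["tool_pos"],o["orientation"],o["opening"])
ims=[]
for n,b in(("top",(300,165,55,60)),("scene",(285,185,55,60))):
    ps=[ctrl.snapshot(n) for _ in range(5)]; p=ps[-1]; p["color"]=np.clip(np.mean([q["color"] for q in ps],0)*1.3,0,255).astype(np.uint8)
    np.save(n+"4.npy",p,allow_pickle=True); save(p,n+"4.png",b,7); ims.append(cv2.imread("pics/"+n+"4.png"))
    for g in (0,.05,.0995): 
        w=np.radians(o["orientation"][2]); print(n,g,proj(p,np.array(o["tool_pos"])+[g*np.cos(w),g*np.sin(w),.0065]))
    print("hole",proj(p,(.6287,-.0396,.05)))
cv2.imwrite("pics/ins.png",np.hstack(ims))
E
```

```text
[ 0.48124962 -0.07226937  0.04280159] [1.79997462e+02 1.10086621e-01 1.25314552e+01] 0.0205062828850081
top 0 [325.17965781 236.02363559]
top 0.05 [321.30570902 220.08538407]
top 0.0995 [317.49715151 204.41616623]
hole [313.58959921 188.18536436]
scene 0 [301.58135867 239.27868324]
scene 0.05 [307.09488038 227.70236135]
scene 0.0995 [312.23629819 216.90731768]
hole [317.31164425 206.16693888]
```

View pics/ins.png

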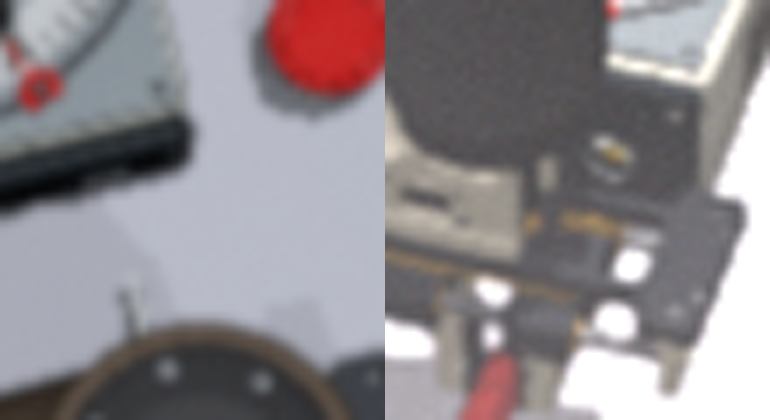

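Call:
play_rows(
  commands=[
    [[0,0,0,1,0,0,1],[0,0,0,2,0,0,1],[0,0,0,3,0,0,1],[0,0,0,4,0,0,1],[0,0,0,4.5,0,0,1],[0,0,0,4.5,0,0,1],[0,0,0,4.5,0,0,1]],
  ],
)

```text
clock: 15.05
tool_pos: [0.5257, -0.062, 0.0431]
orientation: [-180.0, 0.0, 12.6]
force: [-0.3, -0.7, -0.3]
opening: 0.0206
gripper_force: 30.0
```

```bash
python3 - <<'E'
from h import *
o=ctrl.get_obs();print(o["tool_pos"],o["orientation"],o["force"])
ims=[]
for n,b in(("top",(295,170,50,55)),("scene",(290,185,50,55))):
    ps=[ctrl.snapshot(n) for _ in range(5)]; p=ps[-1]; p["color"]=np.clip(np.mean([q["color"] for q in ps],0)*1.3,0,255).astype(np.uint8)
    save(p,n+"5.png",b,8); ims.append(cv2.imread("pics/"+n+"5.png"))
    w=np.radians(o["orientation"][2]); print(n,proj(p,np.array(o["tool_pos"])+[.0995*np.cos(w),.0995*np.sin(w),.0065]))
cv2.imwrite("pics/ins2.png",np.hstack(ims))
E
```

```text
[ 0.52573446 -0.06198322  0.04313594] [-1.79994419e+02  4.96572049e-02  1.25513494e+01] [-0.27267397 -0.69537448 -0.29281677]
top [313.87246886 190.07895299]
scene [316.59941105 207.3873485 ]
```

View pics/ins2.png

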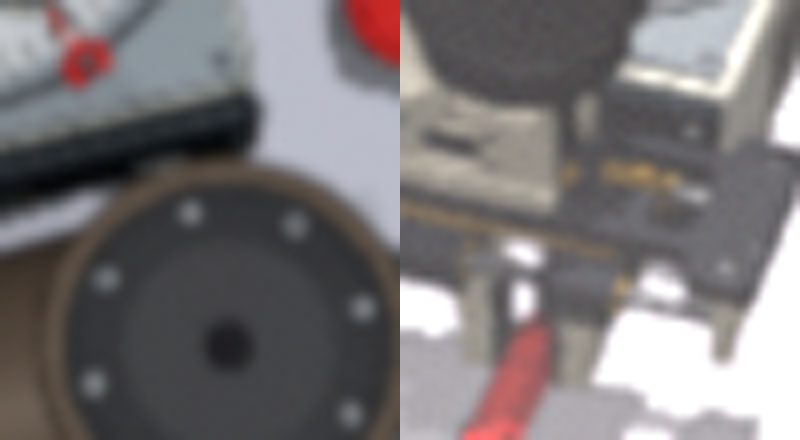

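Call:
play_rows(
  commands=[
    [[0,0,0,0.2,0,0,1],[0,0,0,0.4,0,0,1],[0,0,0,0.6,0,0,1],[0,0,0,0.8,0,0,1],[0,0,0,0.8,0,0,1]],
  ],
)

```text
clock: 15.97
tool_pos: [0.5342, -0.0602, 0.0436]
orientation: [180.0, -0.0, 12.6]
force: [-0.2, -0.4, -0.3]
opening: 0.0203
gripper_force: 30.0
```

Call:
play_rows(
  commands=[
    [[0,0,0,0.15,0,0,1],[0,0,0,0.3,0,0,1],[0,0,0,0.3,0,0,1],[0,0,0,0.3,0,0,1]],
  ],
)

```text
clock: 16.3
tool_pos: [0.5363, -0.0597, 0.0434]
orientation: [-180.0, 0.0, 12.6]
force: [-0.6, -0.5, -0.3]
opening: 0.021
gripper_force: 30.0
```

Call:
play_rows(
  commands=[
    [[0,0,0,0.1,0,0,1],[0,0,0,0.2,0,0,1],[0,0,0,0.2,0,0,1],[0,0,0,0.2,0,0,1]],
  ],
)

```text
clock: 16.63
tool_pos: [0.5379, -0.0593, 0.0434]
orientation: [-180.0, 0.1, 12.5]
force: [-2.9, -0.2, -0.5]
opening: 0.0206
gripper_force: 30.0
```

Call:
play_rows(
  commands=[
    [[0,0,0,0.1,0,0,1],[0,0,0,0.2,0,0,1],[0,0,0,0.2,0,0,1],[0,0,0,0.2,0,0,1]],
  ],
)

```text
clock: 16.97
tool_pos: [0.54, -0.0589, 0.0434]
orientation: [-180.0, 0.1, 12.6]
force: [-3.2, -1.4, -0.8]
opening: 0.0201
gripper_force: 30.0
```

Call:
play_rows(
  commands=[
    [[0,0,0,0.1,0,0,1],[0,0,0,0.15,0,0,1],[0,0,0,0.15,0,0,1],[0,0,0,0.15,0,0,1]],
  ],
)

```text
clock: 17.3
tool_pos: [0.5414, -0.0586, 0.0434]
orientation: [-180.0, 0.1, 12.5]
force: [-4.6, -1.3, -0.9]
opening: 0.0206
gripper_force: 30.0
```

Call:
play_rows(
  commands=[
    [[0,0,0,0.05,0,0,1],[0,0,0,0.1,0,0,1],[0,0,0,0.1,0,0,1],[0,0,0,0.1,0,0,1]],
  ],
)

```text
clock: 17.63
tool_pos: [0.5415, -0.0585, 0.0431]
orientation: [-180.0, 0.1, 12.5]
force: [-7.0, -0.7, -0.7]
opening: 0.0202
gripper_force: 30.0
```

Call:
play_rows(
  commands=[
    [[0,0,0,0.05,0,0,1],[0,0,0,0.1,0,0,1],[0,0,0,0.1,0,0,1],[0,0,0,0.1,0,0,1],[0,0,0,0.1,0,0,1],[0,0,0,0.1,0,0,1]],
  ],
)

```text
clock: 18.13
tool_pos: [0.5416, -0.0585, 0.0428]
orientation: [-180.0, 0.2, 12.5]
force: [-8.6, -2.0, -0.1]
opening: 0.0208
gripper_force: 30.0
```

Call:
play_rows(
  commands=[
    [[0,0,0,-0.4,0,0,1],[0,0,0,-1.2,0,0,1],[0,0,0,-2.2,0,0,1],[0,0,0,-3.4,0,0,1],[0,0,0,-4.6,0,0,1],[0,0,0,-5.8,0,0,1],[0,0,0,-6.35,0,0,1],[0,0,0,-6.35,0,0,1]],
  ],
)

```text
clock: 18.8
tool_pos: [0.4804, -0.0721, 0.0439]
orientation: [-180.0, -0.0, 12.5]
force: [0.2, -0.2, -1.2]
opening: 0.0208
gripper_force: 30.0
```

Call:
play_rows(
  commands=[
    [[0,0,0,0,0,-1,1],[0,0,0,0,0,-2.5,1],[0,0,0,0,0,-4,1],[0,0,0,0,0,-5.2,1],[0,0,0,0,0,-5.6,1],[0,0,0,0,0,-5.6,1]],
  ],
)

```text
clock: 19.3
tool_pos: [0.483, -0.0716, 0.1006]
orientation: [180.0, -0.2, 12.6]
force: [0.2, 0.7, -0.5]
opening: 0.0208
gripper_force: 30.0
```

```bash
python3 - <<'E'
from h import *
o=ctrl.get_obs();print(o["tool_pos"],o["orientation"],o["force"])
E
echo '[0.482,-0.072,0.1,12.573]'>cmd.json; python3 nxt.py 1 .516,-.29,.1,1.4,8
```

```text
[ 0.48301088 -0.07155184  0.10062831] [ 1.79994528e+02 -1.62210808e-01  1.25739788e+01] [ 0.24645737  0.66069481 -0.4856843 ]
[(8, [0, 0, np.float64(0.195), -1.43, 22.02, 0.0, 1.0])] [ 0.516  -0.29    0.1     1.4003]
```

Call:
play_rows(
  commands=[
    [[0,0,0.03,-0.2,2.5,0,1],[0,0,0.07,-0.5,6.5,0,1],[0,0,0.11,-0.8,11,0,1],[0,0,0.15,-1.1,15,0,1],[0,0,0.18,-1.3,18.5,0,1],[0,0,0.195,-1.4,21,0,1],[0,0,0.195,-1.43,22.02,0,1],[0,0,0.195,-1.43,22.02,0,1]],
  ],
)

```text
clock: 19.97
tool_pos: [0.5154, -0.2919, 0.0979]
orientation: [-180.0, 0.1, 1.2]
force: [-0.5, -1.0, -0.4]
opening: 0.0207
gripper_force: 30.0
```

Call:
play_rows(
  commands=[
    [[0,0,0,0,0,1,1],[0,0,0,0,0,2.5,1],[0,0,0,0,0,4,1],[0,0,0,0,0,5.5,1],[0,0,0,0,0,7,1],[0,0,0,0,0,8,1],[0,0,0,0,0,8.4,1],[0,0,0,0,0,8.4,1]],
  ],
)

```text
clock: 20.63
tool_pos: [0.515, -0.2888, 0.0143]
orientation: [-180.0, 0.1, 1.5]
force: [0.5, -0.4, 0.1]
opening: 0.0207
gripper_force: 30.0
```

Call:
play_rows(
  commands=[
    [[0,0,0,0,0,0.3,1],[0,0,0,0,0,0.6,1],[0,0,0,0,0,0.9,1],[0,0,0,0,0,1.0,1],[0,0,0,0,0,1.0,1],[0,0,0,0,0,1.0,1]],
  ],
)

```text
clock: 21.13
tool_pos: [0.5158, -0.2899, 0.0057]
orientation: [180.0, -0.0, 1.4]
force: [-0.6, 1.0, -0.1]
opening: 0.0205
gripper_force: 30.0
```

Open (limited, the tray wall is near), then rise and back away.

Call:
play_rows(
  commands=[
    [[0,0,0,0,0,0,4.0],[0,0,0,0,0,0,4.0],[0,0,0,0,0,0,4.0],[0,0,0,0,0,0,4.0],[0,0,0,0,0,0,4.0]],
  ],
)

```text
clock: 21.55
tool_pos: [0.5158, -0.2899, 0.0057]
orientation: [180.0, -0.0, 1.4]
force: [0.4, -0.2, -0.6]
opening: 0.0392
gripper_force: 0.0
```

Call:
play_rows(
  commands=[
    [[0,0,0,0,0,-1,4.0],[0,0,0,0,0,-3,4.0],[0,0,0,0,0,-6,4.0],[0,0,0,0,0,-9,4.0],[0,0,0,0,0,-13,4.0],[0,0,0,0,0,-17,4.0],[0,0,0,0,0,-20,4.0],[0,0,0,0,0,-20,4.0]],
  ],
)

```text
clock: 22.22
tool_pos: [0.5189, -0.2913, 0.2143]
orientation: [179.7, -0.6, 1.5]
force: [1.0, -0.5, 0.9]
opening: 0.0399
gripper_force: 0.0
```

Call:
play_rows(
  commands=[
    [[0,0,0,-3,-4,0,4.0],[0,0,0,-6,-8,0,4.0],[0,0,0,-8,-12,0,4.0],[0,0,0,-8,-16,0,4.0],[0,0,0,-8,-20,0,4.0],[0,0,0,-8,-22,0,4.0],[0,0,0,-8,-22,0,4.0]],
  ],
)

```text
clock: 22.8
tool_pos: [0.4302, -0.0677, 0.2069]
orientation: [-179.9, -0.2, 1.6]
force: [-0.5, 0.1, -0.3]
opening: 0.04
gripper_force: 0.0
```

```bash
python3 - <<'E'
from h import *
print(ctrl.get_obs()["force"],ctrl.get_obs()["opening"])
for n,(x0,x1,y0,y1),z in(("top",(383,405,210,255),.012),("scene",(350,385,255,292),.014)):
    ps=[ctrl.snapshot(n) for _ in range(3)]; p=ps[-1]; im=np.mean([q["color"].astype(float) for q in ps],0)
    im*=1.25; m=(im[:,:,0]-im[:,:,1:].max(2)>45)[y0:y1,x0:x1]; yy,xx=np.where(m)
    P=np.array([atz(p,u+x0,v+y0,z)[:2] for u,v in zip(xx,yy)]); print(n,P.mean(0),P.min(0),P.max(0))
    o=np.load(n+".npy",allow_pickle=True).item()
    for k in("sample_cup_1","beaker","screwdriver"): print(k,[(np.round(d["bbox"],1).tolist(),round(d["conf"],2)) for d in ctrl.find_in(p,k)][:2])
E
sed -i 's/range(8)/range(3)/;/save(p,"scene3/d' chk2.py; python3 chk2.py
```

```text
[-0.4734588   0.07134764 -0.31381697] 0.03997391564439932
top [ 0.49372111 -0.29126233] [ 0.45543885 -0.30069731] [ 0.53075349 -0.28212623]
sample_cup_1 [([338.5, 161.0, 19.4, 16.4], 0.73), ([188.9, 187.1, 23.5, 22.4], 0.66)]
beaker [([188.0, 186.2, 23.6, 18.7], 0.89), ([235.3, 120.3, 94.4, 81.7], 0.56)]
screwdriver [([236.3, 216.7, 30.3, 42.1], 0.79), ([390.3, 193.2, 11.3, 51.1], 0.65)]
scene [ 0.49342005 -0.29004311] [ 0.4552575 -0.3002375] [ 0.53510576 -0.28004082]
sample_cup_1 [([341.7, 202.1, 22.6, 18.7], 0.87), ([420.0, 294.6, 26.6, 28.1], 0.65)]
beaker [([222.3, 165.8, 16.1, 24.8], 0.64)]
screwdriver [([240.0, 212.2, 26.0, 12.0], 0.53), ([356.6, 262.8, 19.5, 23.7], 0.47)]
top 0.107 0.09 angle 0.342 peak 0.344 36.1
top 0.107 0.1 angle 0.341 peak 0.336 31.5
top 0.11 0.106 angle 0.345 peak 0.304 53.3
scene 0.107 0.09 angle 0.319 peak 0.308 73.7
scene 0.107 0.1 angle 0.318 peak 0.312 41.3
scene 0.11 0.106 angle 0.154 peak 0.1 10.6
```

Screwdriver lies back in its original place, the lever still matches the marker in the top view, and the cup and beaker are unmoved. In the scene view the gripper hides the marker.

```bash
python3 -c "
from plant import ctrl
print(ctrl.close_job())"
```

```text
the job is handed in; nothing more can be done
None
```

The job is handed in at about 25 s: the lever needle sits within about 0.01 rad of the set-marker, the zero button was pressed to its stop (about 9 N), and the screwdriver is back in the tray, but I viewed 11 pictures where 10 were allowed.

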